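Set out the visitors' sign-in place at the gatehouse desk

ROBOT

A 6-joint arm with a two-finger parallel gripper is mounted at the origin on the work surface. World frame = base frame: x ahead of the robot, y to its left, z up, the work surface at z = 0. Lengths are in m, angles in rad, forces in N, time in s.
With the tool pointing down it reaches from about 0.35 to 0.975 m from the base axis. Payload 7.1 kg.
Tool frame: the origin (TCP) lies midway between the tips of the shut fingers; the grasp point (between the pads) lies 19 mm behind it; z points along the fingers, y is the line along which they close (so a half turn about z gives the same grasp; the last joint's range is limited). The gripper opens to 88 mm and grips with 3 to 60 N. Pads are 20 mm wide; open, the fingers measure 115 mm over their backs; the gripper's body (75 mm by 178 mm) begins 61 mm behind the grasp point.
Start: joints at [-1.312, 0.423, 1.63, -0, 1.089, -0.019], TCP at [0.171, -0.601, 0.223] pointing down, gripper open.
Joint ranges: [-3, 3], [-0.9, 2.11], [0.09, 2.58], [-1.31, 4.45], [0.11, 2.69], [-2.54, 2.54]. Speed limits (rad/s): [2.39, 2.39, 3.01, 3.14, 3.14, 3.14].

INTERFACE

Orientations are given as a unit quaternion [w, x, y, z].
In Python, from station import move_pose, movel, movej, command_gripper, wait, inverse_kinematics, read_camera, camera_info, MotionError, job_done, get_time, get_joint_pos, get_qvel, get_effort, get_tcp_pos, get_ee_rot, get_ft_force, get_ft_torque, get_grip_width, get_finger_force gives the robot as it stands. Calls block until the motion is done:
- move_pose(position, orientation): joint-space move of the TCP to a pose.
- movel(position, frame=None, v=0.15, until_force=None): straight line of the TCP; frame=None keeps the orientation; v is the mean speed in m/s. With until_force (N) it stops when the force on the tool has changed by that much, and returns True; else False.
- movej(angles): joint-space move.
- command_gripper(opening): opening from 0.0 (shut) to 1.0 (fully open); the grip force is fixed at half the most; returns when the fingers have stopped.
- wait(seconds).
- inverse_kinematics(position, orientation): joint angles nearest the present ones, or None.
- read_camera(name): name is "scene" or "top"; returns the picture (420x560x3 uint8, red, green, blue); there is no depth.
- camera_info(name): a dict with "intrinsics" (3x3 intrinsics, pixels), "T" (4x4, takes a point from camera to world coordinates). Camera axes: x right, y up, looking along -z (the intrinsics and any distortion apply to the point x, -y, -z); pixel columns grow to the right and rows downward; lengths in m; the calibration is good to about 2 mm. A picture is of the moment at which its call begins. camera_info takes no time and is no camera call.
A pose or a line that the arm cannot do raises MotionError and nothing moves.
- job_done(): hands the job in; it is judged then, once.
Readings, each from a call of its own:
- get_time(): time.
- get_joint_pos(): joint angles.
- get_qvel(): joint speeds.
- get_effort(): joint torques, N m.
- get_tcp_pos(): TCP position.
- get_ee_rot(): TCP orientation.
- get_ft_force(): force on the tool from outside, world axes, zero at the start.
- get_ft_torque(): the same for the moment, N m.
- get_grip_width(): opening from 0.0 (shut) to 1.0 (fully open).
- get_finger_force(): force on a finger pad.
Only numpy, scipy, OpenCV 4.12 (cv2) and the standard library are available. Lean on these libraries where they do the work, as an engineer would, in place of code of your own. Each camera call takes 0.05 s, during which the arm holds its last target. There are 200 camera calls.

TASK

Get the sign-in place ready around the open visitors' register: set the ink pad in the middle of the gap between the register and the yellow gate control box, square with the register, and stand the rubber stamp upright on the middle of the pad. Stand the white pump bottle in the middle of the gap between the register and the microphone, and lay the pen centrally along the fold of the open register; pad and bottle should be level with the register's middle. Leave the spray bottle and the stapler where they are.

Things in the scene. Friction and masses are not known exactly. Their poses are not given: they have to be found in the camera images.
- register: Open visitors' register, fixed: white ruled pages on a blue cover, 152 (its x) x 214 (its y) x 16 mm high, flat on top; origin at the centre of its underside. The fold (a shallow 4 mm groove) runs along its x axis through the centre; x points roughly away from the robot, y to the robot's left. Microphone and gate box stand beside its two y edges; which is on which side varies.
- microphone: Gooseneck microphone, fixed: black base 120 (x) x 100 (y) x 34 mm, origin at the centre of its underside. Silver neck rises 40 mm to +x of the origin and leans to +x, to 220 mm high and 125 mm from the origin. Stands 282 to 298 mm (centre to centre) along the register's +y or -y axis; clear gap to the register about 125 to 141 mm.
- gate_box: Yellow gate control box with green and red buttons and a key switch, fixed: 120 (x) x 100 (y) mm, body 42 mm high, buttons to 54 mm; origin at the centre of its underside. Stands 282 to 298 mm (centre to centre) along the register's y axis on the other side from the microphone; clear gap to the register about 125 to 141 mm.
- ink_pad: Flat dark-steel ink pad with a dark blue inked top, loose, 56 (x) x 88 (y) x 18 mm high, origin at the centre of the underside, flat top. 0.10 to 0.16 kg. Symmetric; at the end either its x or its y axis may lie along the register's x axis.
- stamp: Rubber stamp, loose, standing upright: wooden foot 28 (x) x 50 (y) x 16 mm high with red rubber below, dark wooden round handle above: grip 28 mm in diameter from 34 to 66 mm height, top at 76 mm. Origin at the centre of the underside, z up along the handle. About 0.08 kg.
- pump_bottle: White round pump bottle of hand sanitiser with a blue band, loose, standing: body 50 mm in diameter and straight up to 100 mm height, shoulder and pump head above to 135 mm, short spout reaching 21 mm from the axis. Origin at the centre of the underside. 0.14 to 0.28 kg.
- pen: Black pen with silver ring and clip, loose, lying flat: 140 mm long (along its x), 11 mm wide, 11 mm high, does not roll. Origin at the middle of its length, on the underside. 0.02 kg.
- spray_bottle: Bystander, leave alone: small clear blue spray bottle with a white label and black spray head, 40 mm in diameter, 120 mm high, loose. Origin at the centre of the underside.
- stapler: Bystander, leave alone: red stapler, 125 (x) x 34 (y) x 56 mm high, loose. Origin at the centre of the underside.
Things that resemble listed ones, but are neither listed nor needed, are in the scene too. Several things have the shape of the ink_pad; the one meant has the colours described above.

How it is judged:
By the outcome, as a careful person would: the job done as asked, in the order asked, and still so for the second after the job is handed in, with the robot touching nothing.
It also fails if it takes over 115 s, if anything falls off the work surface, if the arm or the gripper's body presses on something with over 40 N, if the wrist force passes 120 N, or if a joint passes its speed limit or range.

## Working session

There is one attempt and no reset: what is moved stays moved. The work goes in short steps, each a Python script; the robot and the scene stay as the last script left them, time stands still between calls to the robot, and variables do not carry over. Pictures are saved under pics/ and viewed, at most 14 in all, crops included, and the job is handed in when it is done.

```bash
mkdir -p pics; ls
python3 - <<'E'
from station import *
import cv2,numpy as np
np.set_printoptions(precision=4,suppress=True)
for n in("scene","top"):
    im=read_camera(n); cv2.imwrite(f"pics/{n}0.png",im[:,:,::-1]); i=camera_info(n); print(n,i)
print(get_time(),get_ee_rot())
E
```

```text
pics
scene {'intrinsics': array([[409.3849,   0.    , 281.6107],
       [  0.    , 409.3849, 206.9178],
       [  0.    ,   0.    ,   1.    ]]), 'T': array([[-0.3434, -0.7579,  0.5547,  1.0611],
       [ 0.9391, -0.269 ,  0.2138,  0.2859],
       [-0.0128,  0.5944,  0.8041,  0.9193],
       [ 0.    ,  0.    ,  0.    ,  1.    ]])}
top {'intrinsics': array([[408.8347,   0.    , 277.7594],
       [  0.    , 408.8347, 211.5297],
       [  0.    ,   0.    ,   1.    ]]), 'T': array([[ 0.0007,  0.9975, -0.0714,  0.3841],
       [-0.9995,  0.0029,  0.03  ,  0.0746],
       [ 0.0301,  0.0713,  0.997 ,  0.9844],
       [ 0.    ,  0.    ,  0.    ,  1.    ]])}
0.1 [-0.0006  0.9904  0.1384 -0.0001]
```

View pics/scene0.png

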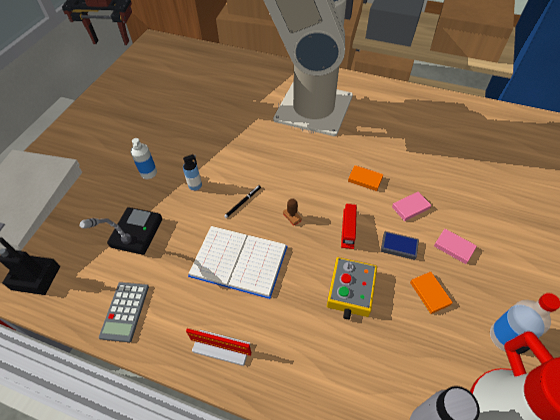

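View pics/top0.png

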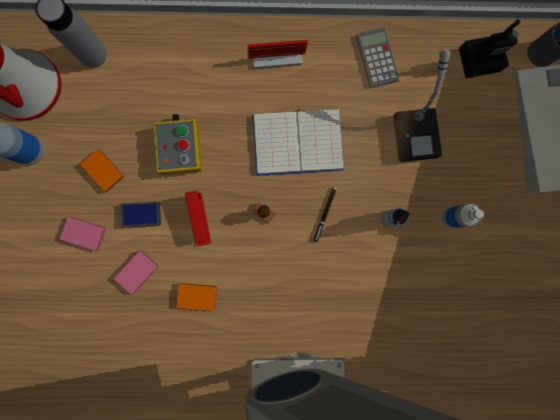

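The top view shows:
- Register at (298,142), gate box at (178,146) on +y, mic base at (418,135) on -y.
- Pen at (325,215), stamp at (263,212), stapler at (198,218), spray bottle at (396,217).

Look-alikes:
- **Pad:** the dark blue one is at (140,215). The others are pink at (82,234) and (135,272), and orange at (101,170) and (197,297).
- **Bottle:** the white pump bottle with a blue band is at (462,216). The others are the spray bottle at (396,217) and the red-capped bottle at (15,145).
- **Pen and stamp:** I see no double for either.

I choose pad (140,215) and bottle (462,216), and will check both in one crop.

```bash
cat > h.py <<'E'
import cv2,numpy as np
from station import *
np.set_printoptions(precision=4,suppress=True)
def ray(n,px):
    i=camera_info(n);K=i["intrinsics"];T=i["T"]
    d=np.array([(px[0]-K[0,2])/K[0,0],-(px[1]-K[1,2])/K[1,1],-1.])
    return T[:3,3],T[:3,:3]@d
def onz(n,px,z):
    o,d=ray(n,px); return (o+d*(z-o[2])/d[2])
def tri(p,q):  # scene px, top px -> point, miss distance
    o1,d1=ray("scene",p);o2,d2=ray("top",q)
    s=np.linalg.lstsq(np.c_[d1,-d2],o2-o1,rcond=None)[0]
    a,b=o1+s[0]*d1,o2+s[1]*d2
    return (a+b)/2,np.linalg.norm(a-b)
def blob(m,box,close=3):
    """largest contour of mask m inside box x0,y0,x1,y1"""
    x0,y0,x1,y1=box; k=np.zeros(m.shape,np.uint8); k[y0:y1,x0:x1]=m[y0:y1,x0:x1]*255
    if close: k=cv2.morphologyEx(k,cv2.MORPH_CLOSE,np.ones((close,close),np.uint8))
    c=cv2.findContours(k,cv2.RETR_EXTERNAL,cv2.CHAIN_APPROX_NONE)[0]
    return max(c,key=cv2.contourArea)[:,0,:].astype(float)
def rect(n,c,z):
    """min-area rectangle of contour cast on plane z: centre, size, angle of its long side"""
    w=np.array([onz(n,p,z)[:2] for p in c])
    r=cv2.minAreaRect((w*1000).astype(np.float32)); b=cv2.boxPoints(r)
    e=[b[1]-b[0],b[2]-b[1]]; e=max(e,key=np.linalg.norm)
    a=np.arctan2(e[1],e[0]); a=(a+np.pi/2)%np.pi-np.pi/2
    return np.array(r[0])/1000,np.sort(r[1]),a
def hsv(im): return [x.astype(int) for x in cv2.split(cv2.cvtColor(im,cv2.COLOR_RGB2HSV))]
E
python3 - <<'E'
from h import *
im={n:cv2.imread(f"pics/{n}0.png")[:,:,::-1].copy() for n in("scene","top")}
def up(n,x,y,w,h,s): return cv2.resize(im[n][y:y+h,x:x+w,::-1],None,fx=s,fy=s,interpolation=cv2.INTER_CUBIC)
# crops 130x90 x3 -> 390x270 each
t=[up("top",105,175,130,90,3),up("top",380,175,130,90,3),up("scene",350,200,130,90,3),up("scene",115,125,130,90,3)]
cv2.imwrite("pics/crop.png",np.vstack([np.hstack(t[:2]),np.hstack(t[2:])]))
boxes={"reg":[(180,215,295,305),(245,102,350,182)],"gate":[(322,252,380,322),(148,110,206,176)],"pad":[(372,225,430,262),(115,195,166,232)]}
Z={"reg":.016,"gate":.042,"pad":.018}
for k,bs in boxes.items():
    for n,b in zip(("scene","top"),bs):
        h,s,v=hsv(im[n])
        if k=="reg": m=(s<70)&(v>60)|((h>95)&(h<130)&(s>80))
        if k=="gate": m=(h>21)&(h<34)&(s>150)
        if k=="pad": m=(h>100)&(h<135)&(s>90)
        try:
            c=blob(m,b,5); r=rect(n,c,Z[k]); print(k,n,*r,c.mean(0),c.min(0),c.max(0))
        except Exception as e: print(k,n,e)
E
```

```text
reg scene [0.6297 0.0001] [156.8241 214.0433] -1.5079837 [238.8506 262.1571] [188. 226.] [287. 298.]
reg top [ 0.6218 -0.0027] [152.0087 214.1188] -1.5035176 [297.5442 142.2483] [252. 109.] [344. 175.]
gate scene [0.6141 0.2855] [ 99.1447 133.1454] 0.095728755 [352.1215 286.779 ] [327. 257.] [376. 316.]
gate top [0.6026 0.2807] [103.6614 125.5371] 0.09169841 [177.    146.623] [153. 119.] [201. 174.]
pad scene [0.446  0.3713] [47.6921 79.4782] -1.5079429 [400.0444 243.0889] [384. 232.] [416. 254.]
pad top [0.4472 0.3704] [47.6478 79.1478] -1.5110224 [139.3301 213.7476] [122. 203.] [156. 224.]
```

View pics/crop.png

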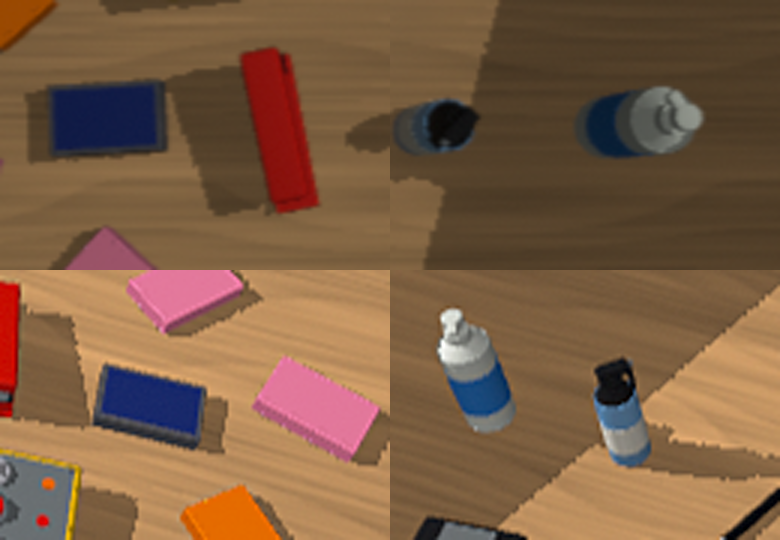

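The crop confirms the dark blue pad in its steel frame, and the white pump bottle with the blue band beside the spray bottle. Next I'll zoom in on the fixed things so I can pick corners.

Run:
```python
import cv2,numpy as np
im={n:cv2.imread(f"pics/{n}0.png") for n in("scene","top")}
t=cv2.convertScaleAbs(im["top"][100:185,145:450],alpha=1.6)
cv2.imwrite("pics/ztop.png",cv2.resize(t,None,fx=2.6,fy=2.6,interpolation=cv2.INTER_CUBIC))
s=im["scene"][165:325,75:385]
cv2.imwrite("pics/zsc.png",cv2.resize(s,None,fx=2.5,fy=2.5,interpolation=cv2.INTER_CUBIC))
```

```text
(no output)
```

View pics/ztop.png

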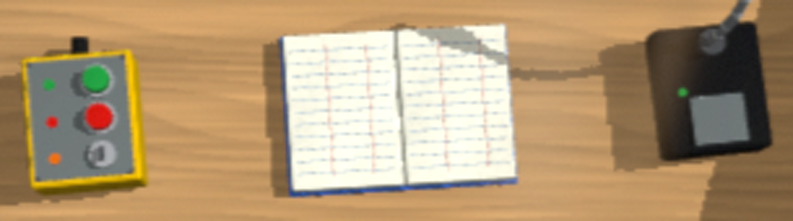

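View pics/zsc.png

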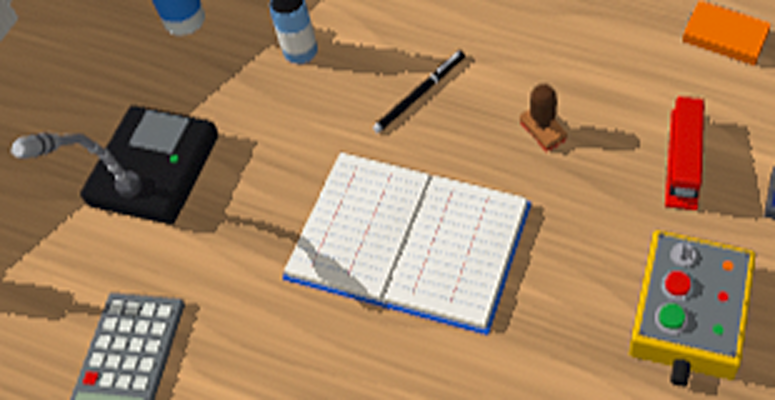

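The pages fill the register's top, and the inner faces of gate box and mic are visible from the top camera. That lets me measure the gap directly from their foot lines at z=0.

```bash
cat > meas.py <<'E'
from h import *
im={n:cv2.imread(f"pics/{n}0.png")[:,:,::-1].copy() for n in("scene","top")}
H={n:hsv(im[n]) for n in im}
def corners(n,c):  # 4 corners of the quad in the image
    q=cv2.approxPolyDP(cv2.convexHull(c.astype(np.int32)),5,True)[:,0,:].astype(float); return q
def pages(n): h,s,v=H[n]; return (s<75)&(v>65)
C={}
for n,b in(("scene",(180,215,295,305)),("top",(245,102,350,182))):
    C[n]=blob(pages(n),b,5); print("pages",n,*rect(n,C[n],.016))
    q=corners(n,C[n]); print(q.tolist())
for n,b in(("scene",(372,225,430,262)),("top",(115,195,166,232))):
    h,s,v=H[n]; m=(h>100)&(h<135)&(s>90); c=blob(m,b); print("ink",n,*rect(n,c,.018),corners(n,c).tolist())
for n,b in(("scene",(215,178,270,222)),("top",(308,180,345,245))):
    h,s,v=H[n]; m=(v<60)|(s<70); c=blob(m,b); print("pen",n,*rect(n,c,.008)); r=cv2.minAreaRect(c.astype(np.float32)); print(r)
print("stamp hsv"); 
for n,b in(("top",(250,198,278,228)),("scene",(280,194,306,228))):
    h,s,v=H[n]; x0,y0,x1,y1=b
    for y in range(y0,y1,2): print(" ".join(f"{h[y,x]:3d}/{s[y,x]:3d}/{v[y,x]:3d}" for x in range(x0,x1,2)))
E
python3 meas.py
```

```text
pages scene [0.6297 0.0002] [157.2048 214.0981] -1.506151
[[211.0, 226.0], [287.0, 246.0], [270.0, 298.0], [189.0, 277.0]]
pages top [ 0.6219 -0.0027] [152.1465 214.1188] -1.5035176
[[339.0, 109.0], [343.0, 170.0], [256.0, 175.0], [252.0, 114.0]]
ink scene [0.446  0.3713] [47.6921 79.4782] -1.5079429 [[416.0, 239.0], [414.0, 254.0], [384.0, 247.0], [386.0, 232.0]]
ink top [0.4472 0.3704] [47.6478 79.1478] -1.5110224 [[156.0, 204.0], [156.0, 222.0], [123.0, 224.0], [123.0, 205.0]]
pen scene [ 0.4491 -0.0677] [ 13.3204 141.0507] -0.36252773
((241.78317260742188, 201.25221252441406), (4.045101165771484, 46.189395904541016), 48.8140754699707)
pen top [ 0.4494 -0.0678] [ 12.2065 140.0241] -0.35934603
((324.71221923828125, 213.70974731445312), (5.0868072509765625, 57.93033981323242), 20.22486114501953)
stamp hsv
 17/128/112  16/125/112  16/126/113  16/125/114  16/125/114  16/124/115  16/124/115  16/125/120  16/125/122  16/125/122  16/125/122  16/126/123  17/124/123  17/123/124
 16/126/115  17/125/114  16/126/115  16/126/115  16/125/114  16/126/115  16/127/114  16/126/115  16/126/115  16/12
[... 4189 characters left out ...]
/173  13/170/170  13/172/178  13/169/152  13/172/107  16/121/120  16/127/124
 15/125/179  15/128/179  15/130/181  15/123/189  14/132/172  13/171/139  13/173/167  13/169/171  13/171/170  13/165/108   8/207/ 91  16/123/120  14/125/116
 16/128/192  15/127/190  16/126/188  15/127/181  16/128/180   8/166/174  14/171/146  13/168/137  13/162/ 82   9/182/122  11/145/127  15/127/129  15/125/126
 15/128/171  15/126/178  15/127/185  15/125/190  15/128/195  17/123/190   6/188/176   7/214/ 88  12/141/101  16/124/121  16/127/122  15/127/122  15/126/115
 15/126/190  15/125/187  15/125/179  15/128/174  16/126/176  15/127/183  16/121/191  16/124/205  16/128/172  15/129/172  15/125/112  15/126/152  15/129/188
```

```bash
cat > meas2.py <<'E'
from h import *
im={n:cv2.imread(f"pics/{n}0.png")[:,:,::-1].copy() for n in("scene","top")}
H={n:hsv(im[n]) for n in im}
def quad(c):
    r=cv2.approxPolyDP(cv2.convexHull(c.astype(np.int32)),6,True)[:,0,:].astype(float); return r
P={}
for n,b in(("scene",(180,215,295,305)),("top",(245,102,350,182))):
    h,s,v=H[n]; R,G,B=[im[n][:,:,i].astype(int) for i in range(3)]
    m=(s<75)&(v>55)&(R>.93*B); c=blob(m,b,5); P[n]=quad(c); r=rect(n,c,.016); print("pages",n,*r,P[n].tolist())
def match(p,q,z):  # same corners in both views by nearest ground points
    for a in p:
        w=onz("scene",a,z); k=min(q,key=lambda t:np.linalg.norm(onz("top",t,z)-w)); print("  tri",*tri(a,k))
match(P["scene"],P["top"],.016)
I={}
for n,b in(("scene",(372,225,430,262)),("top",(115,195,166,232))):
    h,s,v=H[n]; I[n]=quad(blob((h>100)&(h<135)&(s>90),b))
print("ink");match(I["scene"],I["top"],.018)
# vertical round things: bearing of the axis from each camera
def axis(ms,bs,r):
    L=[]
    for n,m,b in zip(("scene","top"),ms,bs):
        c=blob(m,b); D=[];
        for dx in(-.5,.5):
            for p in c: o,d=ray(n,(p[0]+dx,p[1])); D.append(np.arctan2(d[1],d[0]))
        D=np.unwrap(D); mid=(max(D)+min(D))/2; half=(max(D)-min(D))/2; L.append((o[:2],np.array([np.cos(mid),np.sin(mid)]),half))
    (o1,d1,h1),(o2,d2,h2)=L; s=np.linalg.solve(np.c_[d1,-d2],o2-o1); print("axis",o1+s[0]*d1,"radii",s[0]*np.sin(h1),s[1]*np.sin(h2))
ms=[(lambda h,s,v:(h>98)&(h<125)&(s>120))(*H[n]) for n in("scene","top")]
print("bottle");axis(ms,[(128,135,160,182),(440,200,485,235)],.025)
ms=[(H["scene"][1]>145)&(H["scene"][2]<95),(H["top"][1]>145)&(H["top"][2]<66)]
print("stamp");axis(ms,[(284,194,303,217),(254,202,274,222)],.014)
c=[blob(m,b) for m,b in zip(ms,[(284,194,303,217),(254,202,274,222)])]
for t,n in zip(c,("scene","top")): print(n,t.min(0),t.max(0),t.mean(0))
for n,b in(("scene",(278,208,308,230)),("top",(250,198,280,228))):
    h,s,v=H[n]; cc=blob(s>148,b); print("foot",n,*rect(n,cc,.016))
# white head of the bottle: top point in both views
w={}
for n,b in(("scene",(128,135,160,182)),("top",(440,200,490,235))):
    h,s,v=H[n]; cc=blob((s<60)&(v>90),b); print("white",n,cc.min(0),cc.max(0))
# gate / mic faces towards the register: foot line at z=0 from the top view, in the register frame
R0=np.array([.625,-.0015]); a=.066; ex=np.array([np.cos(a),np.sin(a)]); ey=np.array([-ex[1],ex[0]])
h,s,v=H["top"]
for k,m,b,hh in(("gate",(h>20)&(h<36)&(s>130),(148,122,206,182),.042),("mic",v<52,(390,105,446,165),.034)):
    c=blob(m,b,9); 
    for z in(0,hh):
        w=np.array([onz("top",p,z)[:2] for p in c])-R0; X=w@ex;Y=w@ey; g=abs(X)<.03
        inn=Y[g][abs(Y[g])<abs(Y[g]).mean()]; out=Y[g][abs(Y[g])>abs(Y[g]).mean()]
        print(k,z,"inner",np.median(inn),"outer",np.median(out),"x",X.min(),X.max())
E
python3 meas2.py
```

```text
pages scene [0.6297 0.0002] [157.2048 214.0981] -1.506151 [[211.0, 226.0], [287.0, 246.0], [269.0, 295.0], [189.0, 277.0]]
pages top [ 0.6219 -0.0027] [152.1465 214.1188] -1.5035176 [[339.0, 109.0], [343.0, 170.0], [256.0, 175.0], [252.0, 114.0]]
  tri [ 0.5554 -0.1131  0.0078] 0.00021155530251546967
  tri [0.5427 0.0983 0.0024] 0.000962641478228704
  tri [0.6902 0.107  0.0134] 0.0018411490561589514
  tri [ 0.708  -0.1038 -0.0001] 0.00501381742246153
ink
  tri [0.4227 0.4069 0.0215] 0.0008425947861936509
  tri [0.4673 0.4093 0.0192] 0.0015276072207198329
  tri [0.4701 0.3342 0.0154] 0.0026601472115981664
  tri [0.4275 0.3305 0.022 ] 0.0005834546421984884
bottle
axis [ 0.4418 -0.3762] radii 0.025593020907898202 0.023649051704063867
stampTraceback (most recent call last):
  File "meas2.py", line 30, in <module>
    print("stamp");axis(ms,[(284,194,303,217),(254,202,274,222)],.014)
                   ~~~~^^^^^^^^^^^^^^^^^^^^^^^^^^^^^^^^^^^^^^^^^^^^^^^
  File "meas2.py", line 24, in axis
    for p in c: o,d=ray(n,(p[0]+dx,p[1])); D.append(np.arctan2(d[1],d[0]))
                    ~~~^^^^^^^^^^^^^^^^^^
  File "h.py", line 5, in ray
    i=camera_info(n);K=i["intrinsics"];T=i["T"]
ValueError: time passes only in moves, steps and waits
```

```bash
sed -i 's/^def ray/import functools\nINFO={n:camera_info(n) for n in("scene","top")}\ndef ray/; s/i=camera_info(n);K=/i=INFO[n];K=/' h.py
python3 - <<'E'
s=open('meas2.py').read()
s=s.replace('m=(s<75)&(v>55)&(R>.93*B);','m=(s<70)&(R>(120 if n=="scene" else 62))&(R>.9*B); m=cv2.morphologyEx(cv2.morphologyEx(m.astype(np.uint8),3,np.ones((7,7))),2,np.ones((5,5)))>0;')
open('meas2.py','w').write(s)
E
python3 meas2.py
```

```text
pages scene [ 0.6294 -0.0026] [155.9465 208.6075] -1.5070506 [[210.0, 227.0], [284.0, 244.0], [268.0, 295.0], [190.0, 277.0]]
pages top [ 0.6219 -0.0028] [151.9147 213.9821] -1.5022355 [[339.0, 110.0], [343.0, 168.0], [256.0, 175.0], [252.0, 115.0]]
  tri [ 0.5601 -0.1131  0.0095] 0.0008508075110777061
  tri [0.5427 0.0943 0.0099] 0.007029811466179221
  tri [0.6893 0.1056 0.0102] 0.004963682893759994
  tri [ 0.7061 -0.1035 -0.0031] 0.006636469389873491
ink
  tri [0.4227 0.4069 0.0215] 0.0008425947861936509
  tri [0.4673 0.4093 0.0192] 0.0015276072207198329
  tri [0.4701 0.3342 0.0154] 0.0026601472115981664
  tri [0.4275 0.3305 0.022 ] 0.0005834546421984884
bottle
axis [ 0.4418 -0.3762] radii 0.025593020907898202 0.023649051704063867
stamp
axis [0.4637 0.0844] radii 0.014221696200990267 0.018679991912364614
scene [287. 199.] [297. 216.] [291.95  207.075]
top [256. 205.] [268. 217.] [262.4286 211.4286]
foot scene [0.4526 0.0837] [40.5461 55.8803] 0.9652988
foot top [0.4525 0.0791] [29.3975 49.4103] 0.9618143
white scene [131. 138.] [150. 161.]
white top [462. 204.] [484. 225.]
gate 0 inner 0.24619352845460432 outer 0.34314622957600877 x -0.06007992283902463 0.06968760399695552
gate 0.042 inner 0.23341836070826058 outer 0.33264292043480537 x -0.0675593768964131 0.05667152313747134
mic 0 inner -0.2473923741067765 outer -0.3521144464060765 x -0.06288551928293741 0.07237182889076017
mic 0.034 inner -0.23504734910099803 outer -0.3363685427359006 x -0.06884341313204063 0.061742291278916346
```

Run:
```python
from h import *
T=lambda u,v:((u+.5)/2.6-.5+145,(v+.5)/2.6-.5+100)
S=lambda u,v:((u+.5)/2.5-.5+75,(v+.5)/2.5-.5+165)
def go(k,z,sc,tp):
    A=[];B=[];X=[]
    for a,b in zip(sc,tp):
        A.append(onz("scene",S(*a),z));B.append(onz("top",T(*b),z));p,m=tri(S(*a),T(*b));X.append(p);print(k,p,round(m,4),"scene",A[-1][:2],"top",B[-1][:2])
    print("  mean tri",np.mean(X,0),"scene",np.mean(A,0)[:2],"top",np.mean(B,0)[:2])
go("fold",.015,[(430,177),(381,300)],[(407,187),(395,30)])
go("page",.016,[(340,153),(529,202),(488,326),(286,276)],[(516,180),(291,190),(281,38),(505,25)])
go("gpanel",.042,[(660,236),(752,252),(735,358),(638,345)],[(137,176),(33,184),(27,60),(130,52)])
go("mic",.034,[(133,107),(215,122)],[(771,150),(660,160)])
```

```text
fold [ 0.5509 -0.0113  0.0074] 0.0003 scene [ 0.5551 -0.0087] top [ 0.5496 -0.0108]
fold [ 0.6987 -0.0002  0.0104] 0.0007 scene [0.7005 0.0016] top [ 0.6973 -0.0001]
  mean tri [ 0.6248 -0.0057  0.0089] scene [ 0.6278 -0.0035] top [ 0.6235 -0.0055]
page [ 0.5574 -0.1127  0.0113] 0.0002 scene [ 0.56   -0.1105] top [ 0.5566 -0.1118]
page [0.5466 0.0972 0.0105] 0.0021 scene [0.5495 0.0993] top [0.546 0.096]
page [0.6895 0.107  0.0115] 0.0019 scene [0.6911 0.1088] top [0.6883 0.1059]
page [ 0.7054 -0.103   0.0059] 0.004 scene [ 0.7089 -0.0966] top [ 0.7029 -0.1031]
  mean tri [ 0.6247 -0.0029  0.0098] scene [0.6274 0.0002] top [ 0.6235 -0.0032]
gpanel [0.5543 0.2355 0.0351] 0.0037 scene [0.5576 0.2376] top [0.5535 0.2326]
gpanel [0.5455 0.3247 0.0428] 0.0013 scene [0.5448 0.3253] top [0.5458 0.3243]
gpanel [0.6569 0.3327 0.0441] 0.0026 scene [0.6555 0.3341] top [0.6578 0.332 ]
gpanel [0.6687 0.2454 0.0303] 0.0059 scene [0.673  0.2487] top [0.666  0.2405]
  mean tri [0.6063 0.2846 0.0381] scene [0.6077 0.2864] top [0.6058 0.2823]
mic [ 0.585  -0.3487  0.0224] 0.0001 scene [ 0.5911 -0.3404] top [ 0.5826 -0.3436]
mic [ 0.5751 -0.2462  0.028 ] 0.0069 scene [ 0.5788 -0.2463] top [ 0.5726 -0.2407]
  mean tri [ 0.5801 -0.2974  0.0252] scene [ 0.585  -0.2934] top [ 0.5776 -0.2922]
```

```bash
cat >> h.py <<'E'
from scipy.spatial.transform import Rotation as Ro
def q(a):
    y=np.array([np.cos(a),np.sin(a),0]); z=np.array([0,0,-1.]); x=np.cross(y,z)
    return Ro.from_matrix(np.c_[x,y,z]).as_quat()[[3,0,1,2]]
def over(x,y,z,a):
    """joint-space move above a place, taking the half turn nearest the present joints"""
    j=get_joint_pos(); c=[]
    for k in(a,a+np.pi):
        s=inverse_kinematics([x,y,z],q(k))
        if s is not None: c.append((abs(np.array(s)-j).max(),k))
    k=min(c)[1]; move_pose([x,y,z],q(k)); return k
def stat(t): print(t,"t",round(get_time(),1),"tcp",np.array(get_tcp_pos()),"w",round(get_grip_width()*88,1),"f",np.array(get_ft_force()))
E
python3 - <<'E'
from h import *
print("stamp",tri((292,207),(262.4,211.4)),onz("top",(262.4,211.4),.06))
over(.4466,.3709,.09,.061)
movel([.4466,.3709,.0045],v=.12); stat("down")
command_gripper(0); stat("grip")
movel([.4466,.3709,.13],v=.2); stat("lift")
over(.6135,.1693,.13,.068)
movel([.6135,.1693,.03],v=.2); movel([.6135,.1693,.0045],v=.04,until_force=5); stat("set")
command_gripper(1.0); movel([.6135,.1693,.1],v=.2)
over(.4,.08,.25,-.608); stat("away")
for n in("scene","top"): cv2.imwrite(f"pics/{n}1.png",read_camera(n)[:,:,::-1])
a,b=[cv2.imread(f"pics/{n}1.png") for n in("scene","top")]
cv2.imwrite("pics/v1.png",np.hstack([cv2.resize(a,(400,300)),cv2.resize(b,(400,300))]))
E
```

```text
stamp (array([0.4514, 0.0811, 0.0488]), np.float64(0.0013148525799141144)) [0.4504 0.0816 0.06  ]
down t 4.5 tcp [0.447  0.3712 0.0049] w 87.9 f [-0.9142  0.3999  0.79  ]
grip t 5.1 tcp [0.4468 0.371  0.0048] w 56.0 f [ 0.4019 -1.1264  3.4546]
lift t 5.9 tcp [0.4459 0.3704 0.1291] w 55.8 f [-0.9616  0.2243 -1.6704]
set t 8.2 tcp [0.613  0.1691 0.0047] w 55.6 f [-1.0602  0.3978  5.3566]
away t 10.6 tcp [0.4007 0.0802 0.2495] w 88.1 f [-0.2454  0.4514 -0.4925]
```

View pics/v1.png

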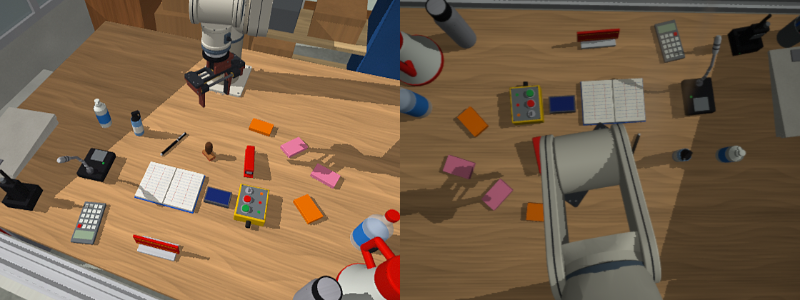

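The pad now lies in the gap between register and gate box, at about (562,104) in the right half. Checking it in both views.

```bash
cat > chk.py <<'E'
from h import *
import sys
k=sys.argv[1]
im={n:cv2.imread(f"pics/{n}{k}.png")[:,:,::-1].copy() for n in("scene","top")}
ctr={"scene":np.array([.627,.0001]),"top":np.array([.623,-.003])}
gate={"scene":np.array([.6077,.2864]),"top":np.array([.6058,.2823])}
a=.068; E=np.array([[np.cos(a),np.sin(a)],[-np.sin(a),np.cos(a)]])
for n,b in(("scene",(278,250,328,302)),("top",(207,125,250,168))):
    h,s,v=hsv(im[n]); m=(h>100)&(h<135)&(s>90)&(v<130); c=blob(m,b)
    p,sz,an=rect(n,c,.018); print("pad",n,p,sz,"yaw err",an+np.pi/2-a,"reg frame",E@(p-ctr[n]),"gate",E@(gate[n]-ctr[n]))
E
python3 chk.py 1
python3 - <<'E'
from h import *
im=cv2.imread("pics/top1.png")[120:170,195:265]; im=cv2.convertScaleAbs(im,alpha=1.6)
s=cv2.imread("pics/scene1.png")[240:320,240:380]
cv2.imwrite("pics/v2.png",np.hstack([cv2.resize(im,(560,400),interpolation=cv2.INTER_NEAREST)[:, :400],cv2.resize(s,(700,400),interpolation=cv2.INTER_NEAREST)[:,100:500]]))
E
```

```text
pad scene [0.6114 0.1688] [47.8972 79.6613] yaw err -0.00088100135 reg frame [-0.0041  0.1694] gate [0.0002 0.2869]
pad top [0.6126 0.1684] [47.6914 79.5384] yaw err -0.0011954755 reg frame [0.0013 0.1717] gate [0.0022 0.2858]
```

View pics/v2.png

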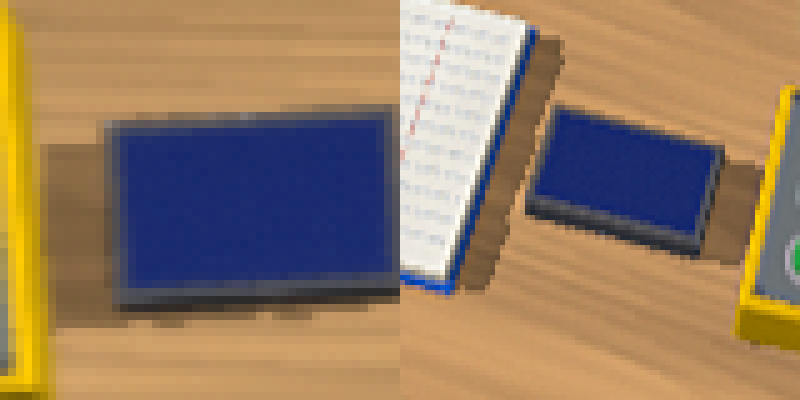

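The pad is square (about 0.001 rad off) and within about 2 mm of the gap middle and the register's middle. Stamp next.

Run:
```python
from h import *
x,y=.452,.0805
over(x,y,.16,-.608)
movel([x,y,.031],v=.12); stat("down")
command_gripper(0); stat("grip")
movel([x,y,.16],v=.2)
X,Y=.6127,.1690
over(X,Y,.16,.068); stat("over")
movel([X,Y,.056],v=.15); print(movel([X,Y,.0465],v=.02,until_force=4)); stat("set")
command_gripper(1.0); movel([X,Y,.18],v=.15)
over(.40,-.30,.25,.068); stat("away")
for n in("scene","top"): cv2.imwrite(f"pics/{n}2.png",read_camera(n)[:,:,::-1])
a=cv2.imread("pics/scene2.png")[200:320,200:400]; b=cv2.imread("pics/top2.png")[90:210,140:340]
cv2.imwrite("pics/v3.png",np.vstack([cv2.resize(t,None,fx=2.5,fy=2.5,interpolation=2) for t in(a,cv2.convertScaleAbs(b,alpha=1.6))]))
```

```text
down t 12.4 tcp [0.4525 0.0806 0.0316] w 88.0 f [0.8253 1.2377 0.7956]
grip t 13.3 tcp [0.452  0.0805 0.031 ] w 27.5 f [ 0.3444 -0.0484  0.2602]
over t 14.9 tcp [0.6109 0.1684 0.158 ] w 26.7 f [-1.3651 -1.0939 -1.1926]
True
set t 16.1 tcp [0.6132 0.1691 0.0488] w 27.4 f [0.7361 0.3044 2.8194]
away t 20.1 tcp [ 0.4005 -0.2996  0.2499] w 88.1 f [-0.5819  0.0954  0.8788]
```

View pics/v3.png

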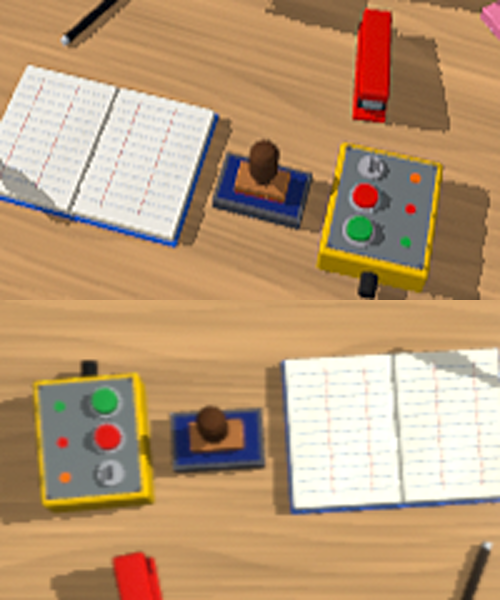

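The stamp stands upright and square on the middle of the pad: scene crop (263,170), top crop (215,430). Bottle next.

Run:
```python
from h import *
# pump nozzle top: scene zoom (453,315)/3 -> px ; top zoom (685,117)/3 
print("head",tri((115+(453-390)/3,125+(318-270)/3),(380+(683-390)/3,175+113/3)))
x,y=.4418,-.3762
over(x,y,.22,.068)
movel([x,y,.068],v=.12); stat("down")
command_gripper(0); stat("grip")
movel([x,y,.23],v=.2); stat("lift")
movel([.45,-.176,.23],v=.25)
X,Y=.6370,-.1754
movel([X,Y,.20],v=.2); movel([X,Y,.078],v=.15); print(movel([X,Y,.064],v=.02,until_force=4)); stat("set")
command_gripper(1.0); movel([X,Y,.23],v=.12); movel([.45,-.1,.23],v=.25)
over(.42,-.02,.25,1.21); stat("away")
for n in("scene","top"): cv2.imwrite(f"pics/{n}3.png",read_camera(n)[:,:,::-1])
a=cv2.imread("pics/scene3.png")[140:320,70:390]; b=cv2.imread("pics/top3.png")[80:260,140:460]
cv2.imwrite("pics/v4.png",np.vstack([cv2.resize(t,None,fx=1.65,fy=1.65,interpolation=2) for t in(a,cv2.convertScaleAbs(b,alpha=1.6))]))
```

```text
head (array([ 0.4434, -0.373 ,  0.1356]), np.float64(0.0010632437820349303))
down t 22.1 tcp [ 0.4422 -0.3766  0.0687] w 88.1 f [-0.0789  0.1176 -1.2804]
grip t 22.7 tcp [ 0.4419 -0.3762  0.068 ] w 49.5 f [0.04   0.5542 0.7947]
lift t 23.7 tcp [ 0.4411 -0.3756  0.2287] w 49.9 f [-0.2734 -0.3059 -2.8593]
True
set t 27.2 tcp [ 0.6374 -0.1754  0.0678] w 49.5 f [0.8437 0.4178 2.8378]
away t 31.4 tcp [ 0.4207 -0.0202  0.2499] w 87.8 f [ 0.384   1.0182 -0.7265]
```

View pics/v4.png

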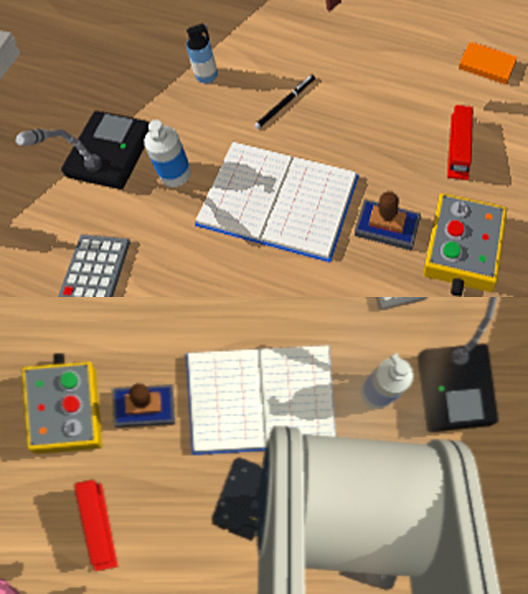

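The bottle stands in the gap on the mic side, at (168,155) in the scene crop and (388,385) in the top crop. Last is the pen.

Run:
```python
from h import *
x,y=.4492,-.0677
over(x,y,.12,1.21)
movel([x,y,.003],v=.1); stat("down")
command_gripper(0); stat("grip")
movel([x,y,.12],v=.2)
X,Y=.625,-.0038
over(X,Y,.12,1.639)
movel([X,Y,.028],v=.15); print(movel([X,Y,.0185],v=.015,until_force=3)); stat("set")
command_gripper(.4); movel([X,Y,.14],v=.12)
over(.36,.0,.3,1.639); stat("away")
for n in("scene","top"): cv2.imwrite(f"pics/{n}4.png",read_camera(n)[:,:,::-1])
a=cv2.imread("pics/scene4.png")[210:310,130:330]; b=cv2.imread("pics/top4.png")[95:195,200:400]
cv2.imwrite("pics/v5.png",np.vstack([cv2.resize(t,None,fx=3,fy=3,interpolation=2) for t in(a,cv2.convertScaleAbs(b,alpha=1.6))]))
```

```text
down t 33.4 tcp [ 0.4496 -0.0678  0.0035] w 88.0 f [ 0.4115 -0.0244 -0.5035]
grip t 34.6 tcp [ 0.4492 -0.0677  0.003 ] w 10.4 f [ 0.3552  0.5273 -0.2071]
True
set t 37.5 tcp [ 0.6249 -0.0037  0.019 ] w 10.8 f [-1.2291  0.2198  4.7167]
away t 40.4 tcp [ 0.3608 -0.      0.2999] w 35.1 f [ 0.1857 -0.33   -1.1924]
```

View pics/v5.png

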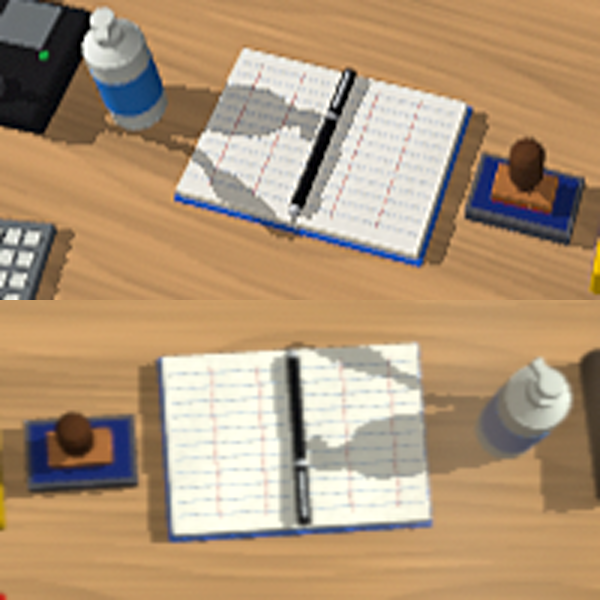

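Pen lies along the fold; check its centring numerically against the fold in each view.

Run:
```python
from h import *
ref={"scene":(.6278,-.0035),"top":(.6235,-.0055)}
for k,n,b in(("4","scene",(222,228,252,288)),("4","top",(288,108,308,175))):
    im=cv2.imread(f"pics/{n}{k}.png")[:,:,::-1].copy(); h,s,v=hsv(im)
    m=v<(75 if n=="scene" else 38); c=blob(m,b,5)
    for z in(.022,.027):
        p,sz,a=rect(n,c,z); print(n,z,p,sz,a)
# fold as the dark line in the first pictures: darkest pixel per row, cast at z=.015
for n,r,(x0,y0),(x1,y1) in(("scene",range(240,282,3),(247,235.8),(227.4,285)),("top",range(116,170,3),(296.9,111.5),(301.5,171.9))):
    g=cv2.cvtColor(cv2.imread(f"pics/{n}0.png"),6).astype(float); W=[]
    for y in r:
        xc=x0+(x1-x0)*(y-y0)/(y1-y0); xs=np.arange(round(xc)-4,round(xc)+5); w=np.clip(np.median(g[y,xs])-g[y,xs]-8,0,None)
        if w.sum()>20: W.append(onz(n,((w*xs).sum()/w.sum(),y),.015)[:2])
    W=np.array(W); f=np.polyfit(W[:,0],W[:,1],1); print("fold",n,len(W),"slope",f[0],"y at .625",np.polyval(f,.625),"rms",np.std(W[:,1]-np.polyval(f,W[:,0])))
```

```text
scene 0.022 [ 0.6199 -0.0047] [ 10.9439 135.4375] 0.07392585
scene 0.027 [ 0.6224 -0.0031] [ 10.883  134.6829] 0.07392585
top 0.022 [ 0.6431 -0.0034] [ 7.4416 90.5362] 0.06529915
top 0.027 [ 0.6418 -0.003 ] [ 7.4029 90.0658] 0.06529915
fold scene 14 slope 0.06569653980000459 y at .625 -0.004171147892233863 rms 0.00040755699850200785
fold top 18 slope 0.0711754913395803 y at .625 -0.004693306206941916 rms 0.00036535938320212216
```

```bash
python3 -c "
from station import *
print(job_done(),get_time())"
```

```text
the job is handed in; nothing more can be done
the job is handed in; nothing more can be done
```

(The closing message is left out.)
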